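# Seat the base ring of the packing stand and stand its mandrel

### The job

Set up the packing stand: slide the flat steel ring over against the guide fence and along it, away from where it lies towards the robot's left, gently and by feel, without lifting it off the plate, until it drops fully home into the round pocket of the plate. Then set the aluminium mandrel upright, foot down, in the hole of the seated ring, without dropping it, and let go. Leave the tape roll beside the stand, the spanner, the bolt and the tray where they are.

Things in the scene. Friction and masses are not known exactly. Their poses are not given: they have to be found in the camera images.
- bed: Fixed dark steel bed, 150 (x) by 370 (y) mm, 16 mm thick, on the bench. Origin at bench height under the lane. Its y axis runs along the lane to the robot's left (within 0.2 rad of bench +y), x away from the robot. An aluminium plate 105 by 300 mm, 4 mm thick, is fixed on it, top at z = 20 mm, with one round pocket of 83 mm diameter right through it: the floor is the dark bed, z = 16 mm.
- lane (a point): Point on the plate's top (bed x = 0, y = 0, z = 20 mm), same axes as the bed. The pocket's centre lies at x = 0 and, as the plate is shifted from set-up to set-up, anywhere from y = +20 to +80 mm: not measured, feel or look for it. The ring sinks in by its own weight when slid over it at 20 mm/s or less; then the rim stops it rigidly.
- fence (a point): Top edge, middle of the guide fence, on its face towards the lane (bed x = 40.5, y = -15, z = 27 mm). The steel fence is straight, 14 mm wide (x from 40.5 to 54.5), runs along the far side of the plate from y = -165 to +135 mm and stands 7 mm above the plate. A ring touching it has its centre at x = 0.5 mm, in line with the pocket.
- ring: Loose flat steel ring: outside diameter 80, hole 52, 10 mm thick, 0.15 to 0.31 kg. Origin: centre of underside, z up. Starts flat on the plate, 2 to 12 mm short of the fence, at bed y -95 to -75 mm. Home in the pocket its origin is at z = 16 mm and its top 6 mm above the plate. Closed fingertips fit in the hole to drag it (1 to 4 N). Over 25 N on it is rough handling.
- mandrel: Loose turned aluminium post upright on the bench left or right of the bed (it swaps places with the tape roll): foot diameter 48, 14 mm tall with a 1.5 mm chamfer below, a cone to z = 20, then a plain shaft of diameter 34 up to 130 mm; 0.35 kg. Origin: centre of underside, z up. In place the foot stands on the pocket's floor in the ring's hole, 2 mm play all round.
- roll: A roll of tape like those around it, standing on its flat side beside the bed, left or right (whichever side the mandrel is not): outside diameter 100, bore 76, 48 tall. A bystander on the bench, to be left alone; origin at the centre of its underside. Sizes in mm.
- spanner: A steel open-ended spanner 170 long lying between the robot and the bed; a bystander. Sizes in mm.
- bolt: A small steel bolt standing on its head, 48 tall, head 22 across; a bystander between the robot and the bed. Sizes in mm.
- spares: A low grey open tray, 100 by 140, 35 tall, beyond the bed; a bystander. Sizes in mm.
There are look-alikes about, which are no part of the job. Leave any yellow look-alike of the mandrel alone.

How it is judged:
By the outcome, as a careful person would: the job done as asked, in the order asked, and still so for the second after the job is handed in, with the robot touching nothing.
It also fails if it takes over 67 s, if anything falls off the work surface, if the arm or the gripper's body presses on something with over 40 N, if the wrist force passes 120 N, or if a joint passes its speed limit or range.

### The arm

A 6-joint arm with a two-finger parallel gripper is mounted at the origin on the work surface. World frame = base frame: x ahead of the robot, y to its left, z up, the work surface at z = 0. Lengths are in m, angles in rad, forces in N, time in s.
With the tool pointing down it reaches from about 0.25 to 0.775 m from the base axis. Payload 4 kg.
Tool frame: the origin (TCP) lies at the very end of the fingers, on their centre line; the grasp point (between the pads) lies 19 mm behind it; z points along the fingers, y is the line along which they close (so a half turn about z gives the same grasp; the last joint's range is limited). The gripper opens to 94 mm and grips with 3 to 60 N. Pads are 16 mm wide; open, the fingers measure 119 mm over their backs; the gripper's body (75 mm by 177 mm) begins 78 mm behind the grasp point.
Start: joints at [-1.331, 0.087, 1.371, -0, 1.684, -0.103], TCP at [0.185, -0.518, 0.206] pointing down, gripper open.
Joint ranges: [-3.1, 3.1], [-0.76, 2.03], [0.27, 2.55], [-1.08, 4.22], [0.17, 2.65], [-2.57, 2.57]. Speed limits (rad/s): [2.79, 2.79, 3.14, 3.14, 3.14, 3.14].

### API

Orientations are given as [roll, pitch, yaw] about the fixed x, y, z axes, in that order (R = Rz(yaw) Ry(pitch) Rx(roll)).
In Python, from bench import robot, vision gives the robot as it stands.
- The arm moves only by the shell command python3 -m crank 'ROWS'. ROWS is JSON, a list of rows, each a list of 3 entries, a list of its own where there are three numbers: the closure, from 0 (fully open) to 1 (shut), then the shift along the tool's x, y, z in m, then the turn, a rotation vector about the tool's x, y, z in degrees. A call has 1 to 8 rows; each row shifts and turns the commanded pose from where the row before left it, along the tool's axes as they then stand; what a row does not reach is not made up. A row lasts 1/10 s, in which the tool goes at most 50 mm and 8.59 degrees, less where a joint would pass 70% of its speed; a pose out of reach is approached as far as the arm can. A call with a gripper value outside its range is refused whole. The fingers move at their own pace and stop on an object; the grip force is fixed at half the most. Time passes only in rows, so rows that do not move let the fingers close. It gives the time, the measured TCP pose, the force, the opening and the grip force at its end, in the units of the state.
- robot.get_obs(): the state, without advancing time (a new reading comes with each control period).
- vision.snapshot(name): name is "scene" or "top"; returns a dict with "color" (480x640x3 uint8, red, green, blue), "z_map" (480x640 float32, m along the optical axis (not along the pixel's ray), 0 where there is no reading), "fx", "fy", "cx", "cy" (pixels), "R" (3x3) and "t" (3): a world point X has camera coordinates R X + t. Camera axes: x right, y down, z forward; pixel columns grow to the right and rows downward; lengths in m; the calibration is good to about 2 mm. A picture is of the moment at which its call begins.
- robot.close_job(): hands the job in; it is judged then, once.
The state is a dict: "time": time; "joint_positions": joint angles; "qvel": joint speeds; "joint_torque": joint torques, N m; "tool_pos": TCP position; "ee_rot": TCP orientation; "wrist_force": force on the tool from outside, world axes, zero at the start; "wrist_torque": the same for the moment, N m; "width": finger opening in m; "finger_force": force on a finger pad.
Only numpy, scipy, OpenCV 4.12 (cv2) and the standard library are available. Lean on these libraries where they do the work, as an engineer would, in place of code of your own. Each camera call takes 0.05 s, during which the arm holds its last target. There are 200 camera calls.

## Working session

There is one attempt and no reset: what is moved stays moved. The work goes in short steps, Python scripts to look and compute and a shell command to move; the robot and the scene stay as the last step left them, time stands still between calls to the robot, and variables do not carry over. Pictures are saved under pics/ and viewed, at most 10 in all, crops included, and the job is handed in when it is done.

```bash
ls; mkdir -p pics
python3 - <<'E'
from bench import robot, vision
import cv2,numpy as np
o=robot.get_obs(); print({k:np.round(v,3) for k,v in o.items()})
for n in("scene","top"):
    s=vision.snapshot(n); cv2.imwrite(f"pics/{n}0.png",s["color"][:,:,::-1]); np.savez(f"/tmp/{n}.npz",**s)
    print(n,s["fx"],s["cx"],s["cy"],np.round(s["R"],3).tolist(),np.round(s["t"],3))
E
```

```text
pics
{'time': np.float64(0.0), 'joint_positions': array([-1.331,  0.088,  1.372,  0.   ,  1.684, -0.103]), 'qvel': array([ 0.   , -0.   , -0.001,  0.001,  0.   ,  0.001]), 'joint_torque': array([-2.0000e-03, -3.4019e+01, -3.0243e+01,  7.2000e-02,  3.3000e-02,
       -0.0000e+00]), 'tool_pos': array([ 0.185, -0.517,  0.204]), 'ee_rot': array([-3.139, -0.   ,  0.343]), 'wrist_force': array([0.706, 0.983, 0.556]), 'wrist_torque': array([-0.06 ,  0.001, -0.002]), 'finger_force': np.float64(0.0), 'width': np.float64(0.094)}
scene 464.7863452258105 320.54635761766923 244.8697595535097 [[-0.432, 0.902, 0.014], [0.631, 0.313, -0.71], [-0.645, -0.298, -0.704]] [ 0.276 -0.309  1.287]
top 538.4239219000634 318.72573911803306 237.40956759732933 [[-0.007, -1.0, 0.017], [-0.986, 0.004, -0.168], [0.168, -0.018, -0.986]] [-0.049  0.537  1.359]
```

View pics/top0.png

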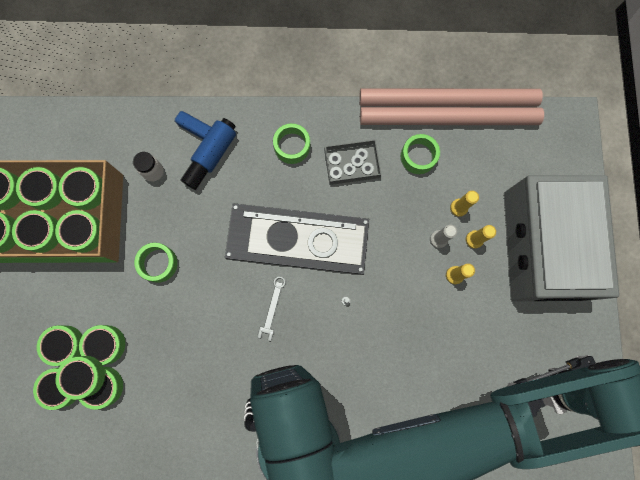

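View pics/scene0.png

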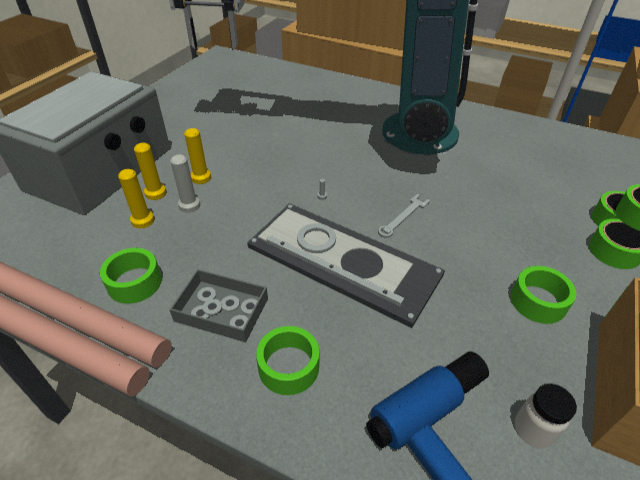

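Top view: the bed is about (298,239), the ring (323,243), the pocket (283,236), the fence is the strip along the top of the plate, and the grey mandrel is (443,236). 
Candidates for the mandrel: grey post at top (443,236) / scene (183,182); yellow posts at top (465,203), (481,236), (461,273), which are the look-alikes. For the ring: white ring on the plate (323,243), small washers in the tray (352,160), green rolls (291,142), (421,155), (155,262). I choose the grey post and the ring on the plate.

```bash
cat > h.py <<'E'
import numpy as np,cv2
def cloud(s):
    v,u=np.mgrid[:480,:640]; z=s["z_map"]
    c=np.stack([(u-s["cx"])/s["fx"]*z,(v-s["cy"])/s["fy"]*z,z],-1)
    return (c-s["t"])@s["R"]
def onplane(s,uv,h):
    uv=np.atleast_2d(uv).astype(float)
    d=np.c_[(uv[:,0]-s["cx"])/s["fx"],(uv[:,1]-s["cy"])/s["fy"],np.ones(len(uv))]@s["R"]
    o=-np.array(s["t"])@s["R"]
    return o+d*((h-o[2])/d[:,2])[:,None]
def circ(P):
    A=np.c_[2*P[:,:2],np.ones(len(P))]; b=(P[:,:2]**2).sum(1)
    x=np.linalg.lstsq(A,b,rcond=None)[0]; return x[:2],np.sqrt(x[2]+x[0]**2+x[1]**2)
E
python3 - <<'E'
from h import *
for n,bb,mb in(("top",(215,190,380,285),(425,215,460,255)),("scene",(235,195,450,335),(165,145,207,217))):
    s=dict(np.load(f"/tmp/{n}.npz")); P=cloud(s); g=cv2.cvtColor(s["color"],cv2.COLOR_RGB2GRAY); hsv=cv2.cvtColor(s["color"],cv2.COLOR_RGB2HSV)
    def box(b):
        m=np.zeros((480,640),bool); m[b[1]:b[3],b[0]:b[2]]=1; return m
    B=box(bb); Z=P[...,2]
    print(n,"bench z",np.median(Z[400:440,180:220] if n=="top" else Z[250:280,480:500]))
    bed=(B&(Z>.009)&(Z<.04)&(s["z_map"]>0)).astype(np.uint8)
    bed=cv2.morphologyEx(bed,cv2.MORPH_OPEN,np.ones((3,3)))
    c=max(cv2.findContours(bed,0,1)[0],key=cv2.contourArea)[:,0]
    W=onplane(s,c,.016)[:,:2]
    r=cv2.minAreaRect((W*1000).astype(np.float32)); print("bed rect",r)
    # dark discs/plate
    pl=(B&(g>150)).astype(np.uint8); pl=cv2.morphologyEx(pl,cv2.MORPH_CLOSE,np.ones((3,3)))
    cs,h=cv2.findContours(pl,cv2.RETR_CCOMP,1)
    for k,cc in enumerate(cs):
        if cv2.contourArea(cc)>150:
            for hh in(.02,.03): print(" h",h[0][k][3],cv2.contourArea(cc),np.round(circ(onplane(s,cc[:,0],hh)),4) if 0 else [np.round(x,4) for x in circ(onplane(s,cc[:,0],hh))], cc[:,0].mean(0))
    ringp=B&(Z>.0265)&(Z<.036); print("ringish",ringp.sum())
    M=box(mb)&(Z>.03)&(hsv[...,1]<60); Q=P[M]; print("mandrel n",M.sum(),"zmax",np.percentile(Q[:,2],[50,90,98]))
    T=M&(Z>.122); q=P[T]; print(" top pts",T.sum(),q[:,:2].mean(0) if T.sum() else 0, np.ptp(q,axis=0) if T.sum() else 0)
    x0,y0,x1,y1=bb; 
    cv2.imwrite(f"pics/{n}_z.png",cv2.resize(np.hstack([s["color"][y0:y1,x0:x1,::-1]]),None,fx=3.5,fy=3.5,interpolation=2))
im=cv2.imread("pics/top0.png")[185:295,385:500]; im2=cv2.imread("pics/scene0.png")[120:230,110:225]; im3=cv2.imread("pics/top0.png")[195:285,220:380]
cv2.imwrite("pics/crop1.png",np.vstack([cv2.resize(np.hstack([im,im2]),(600,287)),cv2.resize(im3,(600,300))]))
E
```

```text
top bench z 0.0003245418388385798
bed rect ((540.14306640625, 5.2856597900390625), (369.8248596191406, 150.79312133789062), 83.15020751953125)
 h -1 4430.0 [array([ 0.5529, -0.0173]), np.float64(0.122)] [304.85670732 236.45731707]
 h -1 4430.0 [array([ 0.5511, -0.0174]), np.float64(0.1211)] [304.85670732 236.45731707]
 h 4 796.5 [array([0.5461, 0.0453]), np.float64(0.0427)] [282.03370787 235.75280899]
 h 4 796.5 [array([0.5444, 0.0448]), np.float64(0.0424)] [282.03370787 235.75280899]
ringish 822
mandrel n 298 zmax [0.12382716 0.13298204 1.43087017]
 top pts 157 [ 0.52347357 -0.35404716] [0.252548   0.36446293 1.30882883]
scene bench z 0.0008666756042079995
bed rect ((541.8287353515625, 2.607086181640625), (372.0608825683594, 156.18394470214844), 83.18002319335938)
 h -1 5128.0 [array([ 0.544 , -0.0132]), np.float64(0.1141)] [341.00810811 255.63243243]
 h -1 5128.0 [array([ 0.553 , -0.0095]), np.float64(0.1124)] [341.00810811 255.63243243]
 h 9 1071.0 [array([0.5432, 0.0437]), np.float64(0.0423)] [361.5        262.40740741]
 h 9 1071.0 [array([0.5522, 0.0465]), np.float64(0.0417)] [361.5        262.40740741]
 h -1 251.0 [array([0.3651, 0.0518]), np.float64(0.0579)] [402.5952381  214.46031746]
 h -1 251.0 [array([0.3768, 0.0545]), np.float64(0.0571)] [402.5952381  214.46031746]
ringish 1640
mandrel n 733 zmax [0.09105486 0.13042408 0.13203393]
 top pts 162 [ 0.55289229 -0.3625133 ] [0.61986835 0.62320631 0.56060128]
```

View pics/crop1.png

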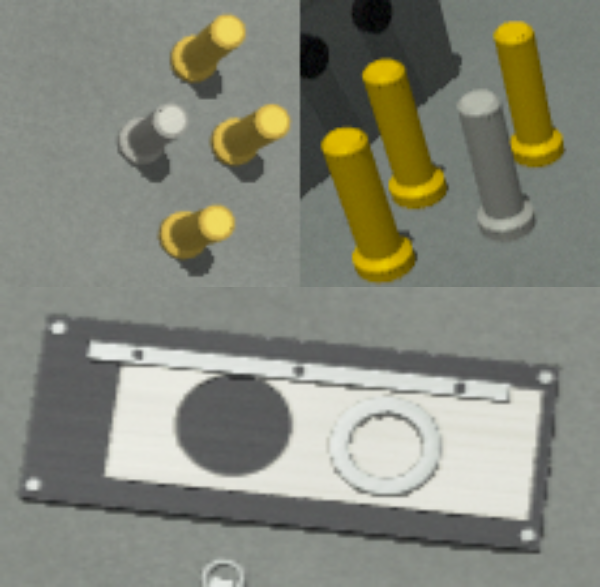

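The crop confirms it: grey post (mandrel) among three yellow ones, the ring to the right of the pocket, the fence on the far side. Now ring, mandrel and yellow post positions.

Run:
```python
from h import *
C=np.array([.5447,.0445]); a=-.1196; ex=np.array([np.cos(a),np.sin(a)]); ey=np.array([-np.sin(a),np.cos(a)])
for n,bb,mb in(("top",(215,190,380,285),(425,205,460,255)),("scene",(235,195,450,335),(165,145,207,217))):
    s=dict(np.load(f"/tmp/{n}.npz")); P=cloud(s); Z=P[...,2]; col=s["color"]; hsv=cv2.cvtColor(col,cv2.COLOR_RGB2HSV)
    d=P[...,:2]-C; bx=d@ex; by=d@ey
    R=((abs(bx)<36)&(bx<.036)&(bx>-.052)&(by>-.17)&(by<-.045)&(Z>.0255)&(Z<.036)).astype(np.uint8)
    c=max(cv2.findContours(R,0,1)[0],key=cv2.contourArea)
    hl=onplane(s,cv2.convexHull(c)[:,0],.03); p,r=circ(hl); print(n,"ring",R.sum(),p.round(4),r.round(4),"rel pocket bed",((p-C)@ex).round(4),((p-C)@ey).round(4))
    F=(bx>.036)&(bx<.06)&(abs(by)<.14)&(Z>.024)&(Z<.03); print(" fence bx range",np.percentile(bx[F],[2,50,98]),by[F].min(),by[F].max())
    m=np.zeros((480,640),bool); m[mb[1]:mb[3],mb[0]:mb[2]]=1
    g=hsv[...,2]
    T=(m&(hsv[...,1]<60)&(g>165)).astype(np.uint8)
    for c in cv2.findContours(T,0,1)[0]:
        if cv2.contourArea(c)>25:
            for h in(.13,.014): p,r=circ(onplane(s,cv2.convexHull(c)[:,0],h)); print(" mand bright",c[:,0].mean(0),h,p.round(4),r.round(4))
    T=m&(hsv[...,1]<60)&(Z>.126)&(Z<.134); print(" depth top",T.sum(),P[T][:,:2].mean(0),"shaft",np.median(P[m&(Z>.03)&(Z<.12)][:,:2],axis=0))
    Y=((hsv[...,1]>150)&(hsv[...,0]>18)&(hsv[...,0]<32)).astype(np.uint8)&(Z>.125)&(Z<.135)
    k,_,st,ce=cv2.connectedComponentsWithStats(Y.astype(np.uint8))
    for i in range(1,k):
        if st[i,4]>20: print(" yellow",onplane(s,ce[i],.13)[0].round(3))
```

```text
top ring 439 [ 0.5262 -0.0615] 0.0397 rel pocket bed -0.0058 -0.1075
 fence bx range [0.03790057 0.04715901 0.05467327] -0.1382582657911929 0.13082377070871545
 mand bright [449.83870968 230.16129032] 0.13 [ 0.5392 -0.3744] 0.0143
 mand bright [449.83870968 230.16129032] 0.014 [ 0.5604 -0.4054] 0.0156
 depth top 109 [ 0.5374223  -0.37448529] shaft [ 0.53144389 -0.36312057]
 yellow [ 0.624 -0.432  0.13 ]
 yellow [ 0.536 -0.471  0.13 ]
 yellow [ 0.44  -0.412  0.13 ]
scene ring 575 [ 0.5277 -0.0634] 0.041 rel pocket bed -0.004 -0.1092
 fence bx range [0.0404893  0.04871648 0.05549388] -0.13999135113278438 0.1078367557258511
 mand bright [177.46875 159.     ] 0.13 [ 0.541  -0.3753] 0.0149
 mand bright [177.46875 159.     ] 0.014 [ 0.4147 -0.5026] 0.018
 depth top 135 [ 0.54072646 -0.3743275 ] shaft [ 0.53683108 -0.37779357]
 yellow [ 0.445 -0.412  0.13 ]
 yellow [ 0.54  -0.471  0.13 ]
 yellow [ 0.628 -0.432  0.13 ]
```

```bash
python3 -m crank '[[1,[0.040,-0.026,0],[0,0,0]],[1,[0.040,-0.026,0],[0,0,0]],[1,[0.040,-0.026,0],[0,0,0]],[1,[0.040,-0.026,0],[0,0,0]],[1,[0.040,-0.026,0],[0,0,0]],[1,[0.040,-0.026,0],[0,0,0]],[1,[0.040,-0.026,0],[0,0,0]],[1,[0.040,-0.026,0],[0,0,0]]]'
python3 -m crank '[[1,[0.040,-0.026,0],[0,0,0]],[1,[0.040,-0.026,0],[0,0,0]],[1,[0.040,-0.026,0],[0,0,0]],[1,[0,0,0],[0,0,8.5]],[1,[0,0,0],[0,0,8.5]],[1,[0,0,0],[0,0,8.5]],[1,[0,0,0],[0,0,1]],[1,[0,0,0],[0,0,0]]]'
```

```text
time: 0.9
tool_pos: [0.4169, -0.2127, 0.2051]
ee_rot: [-3.141, 0.0, 0.343]
wrist_force: [0.3, -1.5, 0.1]
width: 0.0331
finger_force: 0.0
time: 1.7
tool_pos: [0.5029, -0.1007, 0.2051]
ee_rot: [-3.142, 0.001, -0.117]
wrist_force: [0.7, 0.1, 0.1]
width: 0.0005
finger_force: 0.0
```

```bash
python3 -m crank '[[1,[0.0194,-0.041,0],[0,0,0]],[1,[0,0,0.045],[0,0,0]],[1,[0,0,0.045],[0,0,0]],[1,[0,0,0.035],[0,0,0]],[1,[0,0,0.02],[0,0,0]],[1,[0,0,0.01],[0,0,0]],[1,[0,0,0],[0,0,0]],[1,[0,0,0],[0,0,0]]]'
python3 - <<'E'
from bench import robot, vision
import cv2,numpy as np
ims=[]
for n,(x,y) in(("scene",(250,180)),("top",(250,190))):
    s=vision.snapshot(n); ims.append(cv2.resize(s["color"][y:y+110,x:x+130,::-1],(400,338)))
cv2.imwrite("pics/enter.png",np.hstack(ims)); print(robot.get_obs()["wrist_force"])
E
```

```text
time: 2.5
tool_pos: [0.5282, -0.0627, 0.0518]
ee_rot: [3.141, -0.002, -0.119]
wrist_force: [0.4, 0.7, -0.3]
width: 0.0004
finger_force: 0.0
[-0.19403305  0.78903254 -0.02245284]
```

View pics/enter.png

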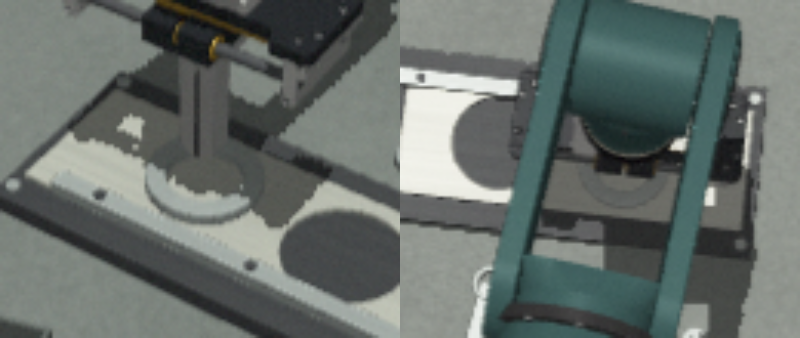

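The left (scene) crop shows the closed fingertips at about (205,155), over the hole of the ring at about (205,185). I'll lower them into it, watching the force.

```bash
python3 -m crank '[[1,[0,0,0.008],[0,0,0]],[1,[0,0,0.006],[0,0,0]],[1,[0,0,0.004],[0,0,0]],[1,[0,0,0.004],[0,0,0]],[1,[0,0,0.003],[0,0,0]],[1,[0,0,0.002],[0,0,0]],[1,[0,0,0],[0,0,0]],[1,[0,0,0],[0,0,0]]]'
```

```text
time: 3.4
tool_pos: [0.5274, -0.0624, 0.0235]
ee_rot: [3.141, -0.0, -0.12]
wrist_force: [0.9, 0.1, 0.3]
width: 0.0004
finger_force: 0.0
```

```bash
python3 -m crank '[[1,[0.004,0,0],[0,0,0]],[1,[0.004,0,0],[0,0,0]],[1,[0.003,0,0],[0,0,0]],[1,[0.002,0,0],[0,0,0]],[1,[0.001,0,0],[0,0,0]],[1,[0.001,0,0],[0,0,0]],[1,[0.001,0,0],[0,0,0]]]'
python3 -m crank '[[1,[0.001,0,0],[0,0,0]],[1,[0.001,0,0],[0,0,0]],[1,[0,0,0],[0,0,0]]]'
```

```text
time: 4.1
tool_pos: [0.5426, -0.0642, 0.0233]
ee_rot: [3.141, 0.002, -0.12]
wrist_force: [-1.5, -0.4, 0.0]
width: 0.0002
finger_force: 0.8
time: 4.4
tool_pos: [0.5452, -0.0645, 0.0234]
ee_rot: [3.142, -0.0, -0.12]
wrist_force: [-0.8, -0.4, 0.1]
width: 0.0003
finger_force: 0.5
```

Dragging at about 1 N. Now on to the fence in 1 mm steps.

```bash
python3 -m crank '[[1,[0.001,0,0],[0,0,0]],[1,[0,0,0],[0,0,0]]]'
python3 -m crank '[[1,[0.001,0,0],[0,0,0]],[1,[0,0,0],[0,0,0]]]'
```

```text
time: 4.6
tool_pos: [0.5463, -0.0647, 0.0234]
ee_rot: [3.141, -0.0, -0.12]
wrist_force: [-0.8, 0.4, 0.7]
width: 0.0002
finger_force: 0.5
time: 4.8
tool_pos: [0.5472, -0.0648, 0.0234]
ee_rot: [3.142, 0.0, -0.12]
wrist_force: [-1.2, -0.3, -0.2]
width: 0.0005
finger_force: 0.5
```

```bash
python3 -m crank '[[1,[0.001,0,0],[0,0,0]],[1,[0,0,0],[0,0,0]]]'
```

```text
time: 5.0
tool_pos: [0.5475, -0.0648, 0.0233]
ee_rot: [3.142, 0.002, -0.12]
wrist_force: [-3.1, -0.5, 1.5]
width: 0.0003
finger_force: 1.6
```

```bash
python3 -m crank '[[1,[0.001,0,0],[0,0,0]],[1,[0,0,0],[0,0,0]]]'
```

```text
time: 5.2
tool_pos: [0.5477, -0.0648, 0.0232]
ee_rot: [3.142, 0.003, -0.12]
wrist_force: [-5.8, 0.3, 2.7]
width: 0.0002
finger_force: 2.8
```

```bash
python3 -m crank '[[1,[-0.005,0,0],[0,0,0]],[1,[-0.005,0,0],[0,0,0]],[1,[-0.004,0,0],[0,0,0]],[1,[0,-0.004,0],[0,0,0]],[1,[0,-0.003,0],[0,0,0]],[1,[0,-0.002,0],[0,0,0]],[1,[0,-0.002,0],[0,0,0]],[1,[0,-0.002,0],[0,0,0]]]'
python3 -m crank '[[1,[0,-0.002,0],[0,0,0]],[1,[0,-0.002,0],[0,0,0]],[1,[0,-0.002,0],[0,0,0]],[1,[0,-0.002,0],[0,0,0]]]'
```

```text
time: 6.0
tool_pos: [0.537, -0.0502, 0.0235]
ee_rot: [3.141, -0.0, -0.119]
wrist_force: [-0.4, 0.4, -0.7]
width: 0.0004
finger_force: 0.0
time: 6.4
tool_pos: [0.5377, -0.0426, 0.0235]
ee_rot: [3.141, 0.0, -0.12]
wrist_force: [-0.9, -0.6, 0.4]
width: 0.0003
finger_force: 0.7
```

```bash
python3 -m crank '[[1,[0,-0.002,0],[0,0,0]],[1,[0,-0.002,0],[0,0,0]],[1,[0,-0.002,0],[0,0,0]],[1,[0,-0.002,0],[0,0,0]],[1,[0,-0.002,0],[0,0,0]],[1,[0,-0.002,0],[0,0,0]],[1,[0,-0.002,0],[0,0,0]],[1,[0,-0.002,0],[0,0,0]]]'
python3 -m crank '[[1,[0,-0.002,0],[0,0,0]],[1,[0,-0.002,0],[0,0,0]],[1,[0,-0.002,0],[0,0,0]],[1,[0,-0.002,0],[0,0,0]],[1,[0,-0.002,0],[0,0,0]],[1,[0,-0.002,0],[0,0,0]],[1,[0,-0.002,0],[0,0,0]],[1,[0,-0.002,0],[0,0,0]]]'
```

```text
time: 7.2
tool_pos: [0.5397, -0.0264, 0.0235]
ee_rot: [3.142, -0.0, -0.12]
wrist_force: [-0.0, -1.6, -0.1]
width: 0.0001
finger_force: 0.6
time: 8.0
tool_pos: [0.5416, -0.0106, 0.0235]
ee_rot: [3.141, 0.0, -0.12]
wrist_force: [-0.6, -1.8, 0.3]
width: 0.0008
finger_force: 0.6
```

```bash
python3 -m crank '[[1,[0,-0.002,0],[0,0,0]],[1,[0,-0.002,0],[0,0,0]],[1,[0,-0.002,0],[0,0,0]],[1,[0,-0.002,0],[0,0,0]],[1,[0,-0.002,0],[0,0,0]],[1,[0,-0.002,0],[0,0,0]],[1,[0,-0.002,0],[0,0,0]],[1,[0,-0.002,0],[0,0,0]]]'
python3 -m crank '[[1,[0,-0.002,0],[0,0,0]],[1,[0,-0.002,0],[0,0,0]],[1,[0,-0.002,0],[0,0,0]],[1,[0,-0.002,0],[0,0,0]],[1,[0,-0.002,0],[0,0,0]],[1,[0,-0.002,0],[0,0,0]],[1,[0,-0.002,0],[0,0,0]],[1,[0,-0.002,0],[0,0,0]]]'
```

```text
time: 8.8
tool_pos: [0.5435, 0.0053, 0.0235]
ee_rot: [3.142, -0.0, -0.12]
wrist_force: [-0.4, -1.4, 0.8]
width: 0.0005
finger_force: 0.6
time: 9.6
tool_pos: [0.5454, 0.0212, 0.0235]
ee_rot: [3.141, 0.0, -0.12]
wrist_force: [-0.1, -0.5, 0.3]
width: 0.0008
finger_force: 0.6
```

```bash
python3 -m crank '[[1,[0,-0.002,0.001],[0,0,0]],[1,[0,-0.002,0.001],[0,0,0]],[1,[0,-0.002,0],[0,0,0]],[1,[0,-0.002,0],[0,0,0]],[1,[0,-0.002,0],[0,0,0]],[1,[0,-0.002,0],[0,0,0]],[1,[0,-0.002,0],[0,0,0]],[1,[0,-0.002,0],[0,0,0]]]'
python3 -m crank '[[1,[0,-0.0015,0],[0,0,0]],[1,[0,-0.0015,0],[0,0,0]],[1,[0,-0.0015,0],[0,0,0]],[1,[0,-0.0015,0],[0,0,0]],[1,[0,-0.001,0],[0,0,0]],[1,[0,-0.001,0],[0,0,0]]]'
```

```text
time: 10.4
tool_pos: [0.5472, 0.0372, 0.0213]
ee_rot: [-3.142, 0.0, -0.12]
wrist_force: [-0.9, -0.7, 1.1]
width: 0.0003
finger_force: 0.6
time: 11.0
tool_pos: [0.5482, 0.0449, 0.0214]
ee_rot: [3.141, 0.0, -0.12]
wrist_force: [-0.9, -0.3, -0.3]
width: 0.0003
finger_force: 0.6
```

```bash
python3 -m crank '[[1,[0,-0.001,0],[0,0,0]],[1,[0,-0.001,0],[0,0,0]],[1,[0,-0.001,0],[0,0,0]]]'
python3 -m crank '[[1,[0,-0.001,0],[0,0,0]],[1,[0,-0.001,0],[0,0,0]]]'
```

```text
time: 11.3
tool_pos: [0.5486, 0.0479, 0.0215]
ee_rot: [3.141, 0.0, -0.12]
wrist_force: [-0.5, -1.2, 0.2]
width: 0.0007
finger_force: 0.5
time: 11.5
tool_pos: [0.5489, 0.05, 0.0214]
ee_rot: [-3.141, -0.0, -0.12]
wrist_force: [-0.8, -1.0, 1.2]
width: 0.0008
finger_force: 0.4
```

```bash
python3 -m crank '[[1,[0,-0.001,0],[0,0,0]],[1,[0,-0.001,0],[0,0,0]],[1,[0,-0.001,0],[0,0,0]]]'
python3 -m crank '[[1,[0,-0.001,0],[0,0,0]],[1,[0,-0.001,0],[0,0,0]]]'
```

```text
time: 11.8
tool_pos: [0.5493, 0.0529, 0.0215]
ee_rot: [3.142, -0.0, -0.12]
wrist_force: [0.2, -0.3, -0.2]
width: 0.0004
finger_force: 0.4
time: 12.0
tool_pos: [0.5495, 0.0549, 0.0215]
ee_rot: [3.142, -0.0, -0.12]
wrist_force: [-0.8, -0.9, 0.7]
width: 0.0006
finger_force: 0.5
```

```bash
python3 -m crank '[[1,[0,-0.001,0],[0,0,0]],[1,[0,-0.001,0],[0,0,0]]]'
```

```text
time: 12.2
tool_pos: [0.5497, 0.0568, 0.0215]
ee_rot: [3.141, -0.0, -0.12]
wrist_force: [-0.3, -2.0, 0.2]
width: 0.0008
finger_force: 0.5
```

```bash
python3 -m crank '[[1,[0,-0.001,0],[0,0,0]],[1,[0,-0.001,0],[0,0,0]]]'
```

```text
time: 12.4
tool_pos: [0.55, 0.0589, 0.0215]
ee_rot: [3.142, -0.0, -0.12]
wrist_force: [-0.6, -1.0, 0.5]
width: 0.0006
finger_force: 0.7
```

```bash
python3 -m crank '[[1,[0,-0.001,0],[0,0,0]]]'
```

```text
time: 12.5
tool_pos: [0.5501, 0.0598, 0.0215]
ee_rot: [3.141, -0.0, -0.12]
wrist_force: [-0.5, -0.5, 0.2]
width: 0.0004
finger_force: 0.5
```

Run:
```python
from bench import robot, vision
import cv2,numpy as np
from h import *
s=vision.snapshot("scene"); P=cloud(s); np.savez("/tmp/s2.npz",**s)
C=np.array([.5447,.0445]); a=-.1196; ex=np.array([np.cos(a),np.sin(a)]); ey=np.array([-np.sin(a),np.cos(a)])
Z=P[...,2];d=P[...,:2]-C;bx=d@ex;by=d@ey
m=(bx>.028)&(bx<.037)&(abs(by)<.012); print(np.percentile(Z[m],[5,25,50,75,95]))
m=(bx>-.02)&(bx<.036)&(abs(by)<.06)&(Z>.0225)&(Z<.036); print(m.sum(),by[m].min(),by[m].max(),np.median(Z[m]))
cv2.imwrite("pics/drop.png",cv2.resize(s["color"][190:320,270:430,::-1],None,fx=4,fy=4))
```

```text
[0.0299159  0.21938791 0.28344233 0.33565088 0.40240545]
505 -0.059521028401587156 0.059027260727206446 0.028318309843946402
```

View pics/drop.png

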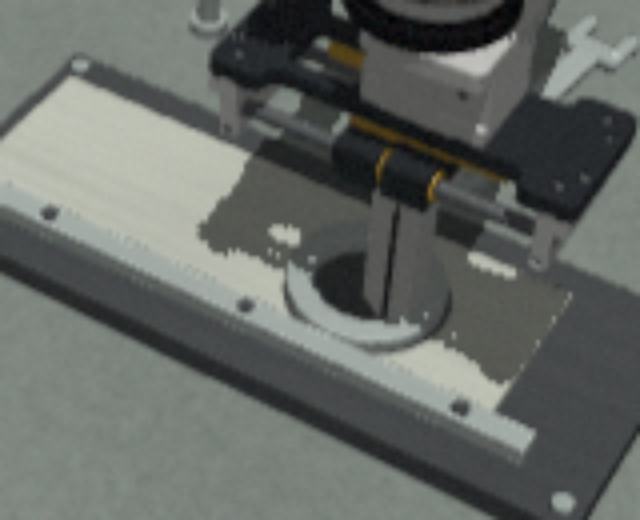

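The ring (crop about (365,280)) covers the pocket, with the dark floor showing through its hole. No hard stop felt yet, so I continue in 1 mm steps.

```bash
python3 -m crank '[[1,[0,-0.001,0],[0,0,0]],[1,[0,0,0],[0,0,0]]]'
```

```text
time: 12.75
tool_pos: [0.5502, 0.0608, 0.0215]
ee_rot: [3.142, -0.0, -0.12]
wrist_force: [0.3, 0.4, 1.0]
width: 0.0004
finger_force: 0.5
```

```bash
python3 -m crank '[[1,[0,-0.001,0],[0,0,0]],[1,[0,0,0],[0,0,0]]]'
```

```text
time: 12.95
tool_pos: [0.5503, 0.0618, 0.0214]
ee_rot: [3.141, 0.0, -0.12]
wrist_force: [-0.9, -1.2, 0.9]
width: 0.0003
finger_force: 0.6
```

```bash
python3 -m crank '[[1,[0,-0.001,0],[0,0,0]],[1,[0,0,0],[0,0,0]]]'
```

```text
time: 13.15
tool_pos: [0.5504, 0.0626, 0.0215]
ee_rot: [3.141, 0.0, -0.12]
wrist_force: [-0.2, -2.8, 1.3]
width: 0.0005
finger_force: 0.9
```

```bash
python3 -m crank '[[1,[0,-0.001,0],[0,0,0]],[1,[0,0,0],[0,0,0]]]'
```

```text
time: 13.35
tool_pos: [0.5504, 0.063, 0.0215]
ee_rot: [3.14, 0.0, -0.12]
wrist_force: [-0.1, -4.2, 0.6]
width: 0.0003
finger_force: 1.9
```

```bash
python3 -m crank '[[1,[0,-0.001,0],[0,0,0]],[1,[0,0,0],[0,0,0]]]'
```

```text
time: 13.55
tool_pos: [0.5505, 0.0633, 0.0215]
ee_rot: [3.139, 0.0, -0.12]
wrist_force: [-1.7, -6.4, 1.8]
width: 0.0008
finger_force: 2.7
```

The rim stops it at 6 N. I'll back the fingertips to mid-hole, rise, move away and check the seating.

```bash
python3 -m crank '[[1,[0,0.006,0],[0,0,0]],[1,[0,0.006,0],[0,0,0]],[1,[0,0,-0.02],[0,0,0]],[1,[0,0,-0.045],[0,0,0]],[1,[0,0,-0.045],[0,0,0]],[1,[0,0,-0.045],[0,0,0]],[1,[0.7,0,0],[0,0,0]]]' | tail -1; python3 -m crank '[[0.5,[0,0.048,0],[0,0,0]],[0.5,[0,0.048,0],[0,0,0]],[0.4,[0,0.048,0],[0,0,0]],[0.4,[0,0.048,0],[0,0,0]]]'
```

```text
finger_force: 0.0
time: 14.65
tool_pos: [0.5759, -0.145, 0.1762]
ee_rot: [-3.14, -0.001, -0.119]
wrist_force: [0.4, -0.3, -0.1]
width: 0.029
finger_force: 0.0
```

I mistyped one row (0.7 m along x). It was capped at one row's travel, high in free air, so it did no harm. Now check the ring.

Run:
```python
from bench import robot, vision
from h import *
C=np.array([.5447,.0445]); a=-.1196; ex=np.array([np.cos(a),np.sin(a)]); ey=np.array([-np.sin(a),np.cos(a)])
ims=[]
for n,(x,y) in(("scene",(290,200)),("top",(225,190))):
    s=vision.snapshot(n); P=cloud(s); Z=P[...,2]; d=P[...,:2]-C;bx=d@ex;by=d@ey; r=np.hypot(bx,by)
    m=(r>.029)&(r<.037); print(n,"ring z",np.percentile(Z[m],[10,50,90]),"by sides",np.median(Z[m&(by>.02)]),np.median(Z[m&(by<-.02)]),"bx",np.median(Z[m&(bx>.02)]),np.median(Z[m&(bx<-.02)]))
    pl=(abs(bx)<.03)&(by<-.06)&(by>-.11); print(" plate z",np.median(Z[pl]))
    g=cv2.cvtColor(s["color"],cv2.COLOR_RGB2GRAY); D=((g<120)&(r<.036)).astype(np.uint8)
    c=max(cv2.findContours(D,0,1)[0],key=cv2.contourArea)[:,0]
    for h in(.026,.016): p,q=circ(onplane(s,c,h)); print(" hole",h,p.round(4),q.round(4))
    ims.append(cv2.resize(s["color"][y:y+110,x:x+130,::-1],(400,338)))
cv2.imwrite("pics/seat.png",np.hstack(ims)); print(robot.get_obs()["tool_pos"],robot.get_obs()["width"])
```

```text
scene ring z [0.02533457 0.02672426 0.02820295] by sides 0.026900856959042627 0.02671458364825873 bx 0.026704141654217136 0.026719964673280763
 plate z 0.021256754937568057
 hole 0.026 [0.5451 0.0445] 0.0247
 hole 0.016 [0.536  0.0417] 0.0251
top ring z [0.02221566 0.02669397 0.03065556] by sides 0.026489365652720108 0.02636451647470919 bx 0.02722436079480665 0.02662619185659572
 plate z 0.02041353401135118
 hole 0.026 [0.5463 0.0463] 0.024
 hole 0.016 [0.5481 0.0468] 0.0242
[ 0.57510955 -0.14923166  0.17600684] 0.03715942424031498
```

View pics/seat.png

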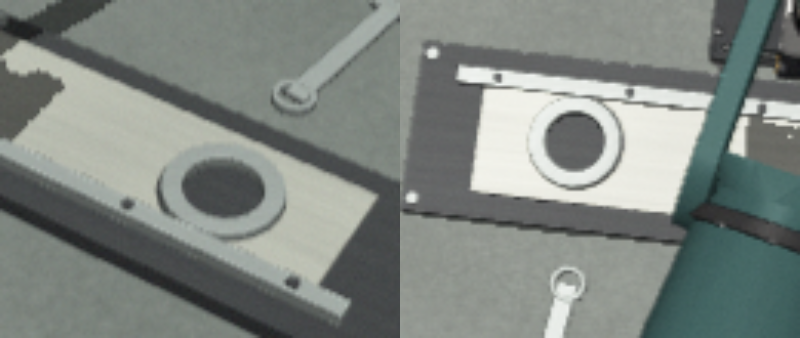

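Both views show the ring flat in the pocket: its top is at z ≈ 0.0265 on all sides and the hole centre is about (0.5457, 0.0454). Next, over the mandrel.

```bash
python3 -m crank '[[0.3,[-0.002,0.046,0],[0,0,0]],[0.3,[-0.002,0.046,0],[0,0,0]],[0.3,[-0.002,0.046,0],[0,0,0]],[0.3,[-0.002,0.046,0],[0,0,0]],[0.3,[0,0.045,0],[0,0,0]],[0.3,[0,0,0],[0,0,0]],[0.3,[0,0,0],[0,0,0]]]'
```

```text
time: 15.45
tool_pos: [0.5407, -0.3701, 0.1758]
ee_rot: [-3.14, -0.0, -0.121]
wrist_force: [-0.0, 0.2, -0.8]
width: 0.0658
finger_force: 0.0
```

```bash
python3 -m crank '[[0.3,[0,0.005,0],[0,0,0]],[0.3,[0,0,0.03],[0,0,0]],[0.3,[0,0,0.03],[0,0,0]],[0.3,[0,0,0.03],[0,0,0]],[0.3,[0,0,0.02],[0,0,0]],[0.3,[0,0,0],[0,0,0]],[0.3,[0,0,0],[0,0,0]]]'
python3 - <<'E'
from bench import robot, vision
import cv2,numpy as np
ims=[]
for n,(x,y) in(("scene",(130,110)),("top",(395,185))):
    s=vision.snapshot(n); ims.append(cv2.resize(s["color"][y:y+110,x:x+130,::-1],(400,338)))
cv2.imwrite("pics/grasp.png",np.hstack(ims))
E
```

```text
time: 16.15
tool_pos: [0.5407, -0.374, 0.067]
ee_rot: [-3.141, -0.0, -0.118]
wrist_force: [0.4, 0.9, 0.8]
width: 0.0657
finger_force: 0.0
```

View pics/grasp.png

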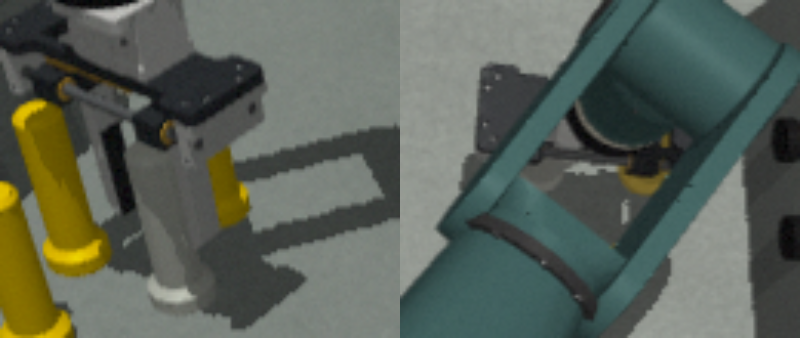

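The left crop shows the grey post (175,220) between the open fingers. Close, then lift.

```bash
python3 -m crank '[[1,[0,0,0],[0,0,0]],[1,[0,0,0],[0,0,0]],[1,[0,0,0],[0,0,0]],[1,[0,0,0],[0,0,0]],[1,[0,0,0],[0,0,0]],[1,[0,0,0],[0,0,0]],[1,[0,0,0],[0,0,0]],[1,[0,0,0],[0,0,0]]]'
python3 -m crank '[[1,[0,0,-0.01],[0,0,0]],[1,[0,0,-0.02],[0,0,0]],[1,[0,0,-0.03],[0,0,0]],[1,[0,0,-0.03],[0,0,0]],[1,[0,0,-0.01],[0,0,0]],[1,[0,0,0],[0,0,0]],[1,[0,0,0],[0,0,0]]]'
```

```text
time: 17.05
tool_pos: [0.5401, -0.3754, 0.0667]
ee_rot: [3.141, -0.0, -0.12]
wrist_force: [-0.4, -0.7, 1.0]
width: 0.0336
finger_force: 30.0
time: 17.75
tool_pos: [0.5394, -0.3745, 0.1645]
ee_rot: [-3.14, 0.003, -0.12]
wrist_force: [-0.7, 0.5, -3.7]
width: 0.0337
finger_force: 30.0
```

```bash
python3 -m crank '[[1,[-0.002,-0.02,0],[0,0,0]],[1,[-0.004,-0.038,0],[0,0,0]],[1,[-0.004,-0.04,0],[0,0,0]],[1,[-0.004,-0.04,0],[0,0,0]],[1,[-0.004,-0.04,0],[0,0,0]],[1,[-0.004,-0.04,0],[0,0,0]],[1,[-0.004,-0.04,0],[0,0,0]],[1,[-0.004,-0.04,0],[0,0,0]]]'
python3 -m crank '[[1,[-0.004,-0.04,0],[0,0,0]],[1,[-0.004,-0.04,0],[0,0,0]],[1,[-0.004,-0.025,0],[0,0,0]],[1,[-0.002,-0.015,0],[0,0,0]],[1,[0,0,0],[0,0,0]],[1,[0,0,0],[0,0,0]]]'
```

```text
time: 18.55
tool_pos: [0.5442, -0.0737, 0.1636]
ee_rot: [-3.141, 0.005, -0.12]
wrist_force: [1.1, 0.1, -5.0]
width: 0.0337
finger_force: 30.0
time: 19.15
tool_pos: [0.5459, 0.0442, 0.1654]
ee_rot: [3.14, 0.002, -0.12]
wrist_force: [-0.7, -1.0, -3.5]
width: 0.0339
finger_force: 30.0
```

```bash
python3 -m crank '[[1,[0,-0.001,0.02],[0,0,0]],[1,[0,0,0.02],[0,0,0]],[1,[0,0,0.012],[0,0,0]],[1,[0,0,0.005],[0,0,0]],[1,[0,0,0],[0,0,0]],[1,[0,0,0],[0,0,0]]]'
python3 - <<'E'
from bench import robot, vision
import cv2,numpy as np
from h import *
s=vision.snapshot("scene"); np.savez("/tmp/s3.npz",**s); P=cloud(s); Z=P[...,2]
q=(np.hypot(P[...,0]-.546,P[...,1]-.045)<.035)
for lo,hi in((.038,.046),(.05,.055),(.06,.07)):
    m=q&(Z>lo)&(Z<hi); p,r=circ(P[m]); print(lo,m.sum(),p.round(4),r.round(4))
cv2.imwrite("pics/hover.png",cv2.resize(s["color"][180:300,290:430,::-1],None,fx=5,fy=5,interpolation=2))
print(robot.get_obs()["tool_pos"])
E
```

```text
time: 19.75
tool_pos: [0.5471, 0.0456, 0.1104]
ee_rot: [3.142, -0.002, -0.12]
wrist_force: [-0.5, 1.2, -3.1]
width: 0.0337
finger_force: 30.0
0.038 3 [0.5462 0.0447] 0.0204
0.05 45 [0.5445 0.0443] 0.0234
0.06 152 [0.5445 0.0444] 0.0187
[0.54724    0.04582628 0.11070046]
```

View pics/hover.png

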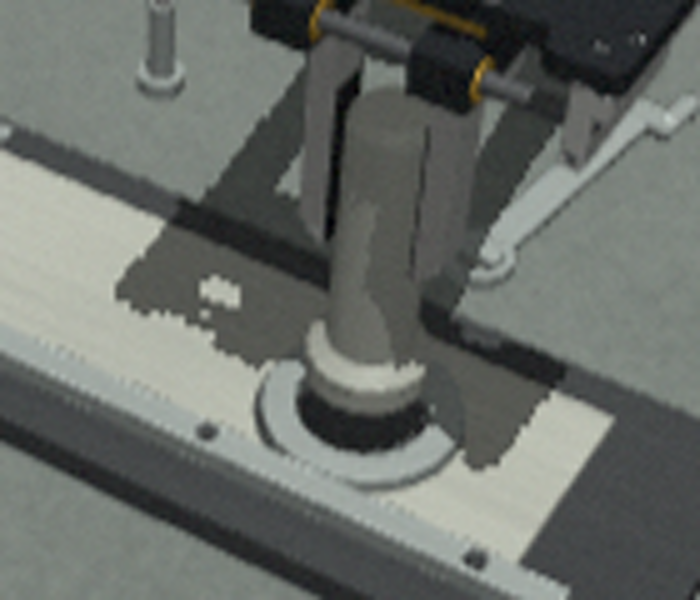

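The foot (crop about (365,370)) hangs centred over the ring's hole (360,415). It is within about 0.7 mm of the hole centre, so I lower it by feel.

```bash
python3 -m crank '[[1,[-0.0005,0,0.005],[0,0,0]],[1,[0,0,0.005],[0,0,0]],[1,[0,0,0.003],[0,0,0]],[1,[0,0,0.002],[0,0,0]],[1,[0,0,0.001],[0,0,0]],[1,[0,0,0],[0,0,0]]]'
python3 -m crank '[[1,[0,0,0.001],[0,0,0]],[1,[0,0,0.001],[0,0,0]],[1,[0,0,0],[0,0,0]]]'
```

```text
time: 20.4
tool_pos: [0.5458, 0.0462, 0.0932]
ee_rot: [3.141, 0.0, -0.12]
wrist_force: [0.7, -0.7, -4.3]
width: 0.0335
finger_force: 30.0
time: 20.7
tool_pos: [0.5458, 0.0462, 0.0914]
ee_rot: [3.141, 0.0, -0.12]
wrist_force: [0.7, 0.7, -3.4]
width: 0.0339
finger_force: 30.0
```

```bash
python3 -m crank '[[1,[0,0,0.001],[0,0,0]],[1,[0,0,0.001],[0,0,0]],[1,[0,0,0],[0,0,0]]]'
```

```text
time: 21.0
tool_pos: [0.5458, 0.0462, 0.0892]
ee_rot: [3.141, 0.0, -0.12]
wrist_force: [0.0, -0.1, -3.7]
width: 0.0337
finger_force: 30.0
```

```bash
python3 -m crank '[[1,[0,0,0.001],[0,0,0]],[1,[0,0,0.001],[0,0,0]],[1,[0,0,0.001],[0,0,0]],[1,[0,0,0.001],[0,0,0]],[1,[0,0,0],[0,0,0]]]'
python3 -m crank '[[1,[0,0,0.001],[0,0,0]],[1,[0,0,0.001],[0,0,0]],[1,[0,0,0],[0,0,0]]]'
```

```text
time: 21.5
tool_pos: [0.5458, 0.0462, 0.0852]
ee_rot: [3.141, 0.0, -0.12]
wrist_force: [-0.2, -0.1, -4.0]
width: 0.0339
finger_force: 30.0
time: 21.8
tool_pos: [0.5457, 0.0462, 0.0832]
ee_rot: [3.141, 0.0, -0.12]
wrist_force: [0.4, -0.6, -3.6]
width: 0.0339
finger_force: 30.0
```

```bash
python3 -m crank '[[1,[0,0,0.001],[0,0,0]],[1,[0,0,0],[0,0,0]]]'
```

```text
time: 22.0
tool_pos: [0.546, 0.0461, 0.0827]
ee_rot: [3.142, -0.0, -0.12]
wrist_force: [0.7, 0.2, -3.2]
width: 0.0339
finger_force: 30.0
```

```bash
python3 -m crank '[[1,[0,0,0.0005],[0,0,0]],[1,[0,0,0],[0,0,0]]]'
```

```text
time: 22.2
tool_pos: [0.5461, 0.0461, 0.0827]
ee_rot: [3.142, -0.001, -0.12]
wrist_force: [-0.2, -0.9, 1.4]
width: 0.0333
finger_force: 30.0
```

The floor is felt at TCP z 0.0827, as predicted. Release and rise.

```bash
python3 -m crank '[[0.7,[0,0,0],[0,0,0]],[0.5,[0,0,0],[0,0,0]],[0.3,[0,0,0],[0,0,0]],[0.3,[0,0,0],[0,0,0]],[0.3,[0,0,0],[0,0,0]],[0.3,[0,0,0],[0,0,0]]]'
python3 -m crank '[[0.3,[0,0,-0.01],[0,0,0]],[0.3,[0,0,-0.03],[0,0,0]],[0.3,[0,0,-0.04],[0,0,0]],[0.3,[0,0,-0.04],[0,0,0]],[0.3,[0,0.045,0],[0,0,0]],[0.3,[0,0.045,0],[0,0,0]],[0.3,[0,0.045,0],[0,0,0]],[0.3,[0,0,0],[0,0,0]]]'
python3 - <<'E'
from bench import robot, vision
import cv2,numpy as np
from h import *
ims=[]
for n,(x,y) in(("scene",(270,170)),("top",(225,170))):
    s=vision.snapshot(n); P=cloud(s); Z=P[...,2]
    q=(np.hypot(P[...,0]-.546,P[...,1]-.045)<.04)
    for lo,hi in((.036,.06),(.11,.138)):
        m=q&(Z>lo)&(Z<hi); p,r=circ(P[m]); print(n,lo,m.sum(),p.round(4),r.round(4))
    m=q&(Z>.14)&(Z<.155); print("top",m.sum(),np.median(P[m],axis=0))
    ims.append(cv2.resize(s["color"][y:y+130,x:x+150,::-1],(400,347)))
cv2.imwrite("pics/end.png",np.hstack(ims)); print(robot.get_obs()["tool_pos"])
E
```

```text
time: 22.8
tool_pos: [0.5459, 0.0462, 0.0819]
ee_rot: [3.141, -0.0, -0.12]
wrist_force: [-0.3, 0.1, 0.2]
width: 0.0653
finger_force: 0.0
time: 23.6
tool_pos: [0.5292, -0.0926, 0.2028]
ee_rot: [3.139, -0.001, -0.126]
wrist_force: [0.7, 0.2, -0.5]
width: 0.0662
finger_force: 0.0
scene 0.036 177 [0.5431 0.0447] 0.0169
scene 0.11 210 [0.5436 0.0447] 0.0163
top 211 [0.5482815  0.04633049 0.14596851]
top 0.036 33 [0.546  0.0481] 0.0191
top 0.11 27 [0.5441 0.0472] 0.0167
top 147 [0.54310594 0.04624178 0.14563086]
[ 0.52978547 -0.08850682  0.20263088]
```

View pics/end.png

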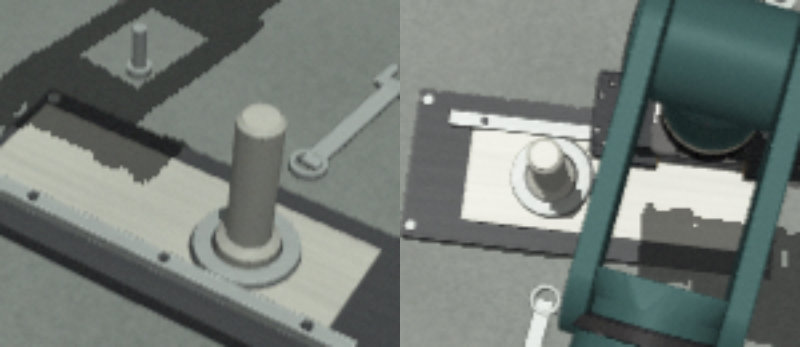

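The mandrel stands upright (crop (258,180)) in the seated ring with its top at z = 0.146, as it should be, and the bystanders are undisturbed. Handing in.

```bash
python3 -m crank '[[0.3,[0,0,0],[0,0,0]],[0.3,[0,0,0],[0,0,0]],[0.3,[0,0,0],[0,0,0]]]' | head -1; python3 -c "
from bench import robot; print(robot.close_job())"
```

```text
time: 24.0
the job is handed in; nothing more can be done
None
```

The job is handed in at 24 s: the ring is home in the pocket, the mandrel stands upright in its hole, the robot is clear, and I touched nothing else; one mistyped row moved the empty gripper about 50 mm off its path in free air, without contact.

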